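# Find the loose bolt on a vented manifold and hold its cover open

## Task

First vent the manifold by pressing the yellow plunger down to its stop, then tap down on the three bolt heads until you find the loose one, which gives way and stays down: push it right down. Then lift the blue cover behind that bolt (it has a white fin to grip) at least 35 degrees open, and finish while still holding it open for inspection with the fingers. Keep the other two covers shut throughout, do not lift any cover before its bolt has been found loose, and leave the loose things on the bench where they are.

Things in the scene. Friction and masses are not known exactly. Their poses are not given: they have to be found in the camera images.
- manifold: Aluminium manifold block, fixed, 180 (x) by 280 (y) by 60 mm high, origin at the centre of its underside on the bench. Along its y (a at y = +90 mm, b at 0, c at -90 mm) it carries three identical stations: a dark hexagonal bolt head at block x = -58 mm (the robot's side) and behind it a blue hinged cover with a white fin. Only one of the three bolts is loose, nothing shows which, and it differs from run to run. On each end a brass stub 22 mm long, 22 mm diameter.
- bolt_a_top (a point): Centre of the top of bolt a's head. The head is 24 mm across flats and stands 16 mm above the block, top 76 mm above the bench; 26 mm of bare block separate its rim from the cover behind it.
- bolt_a (a joint): How far this bolt has sunk, m; 0 at the start, positive down. A tight bolt stops a tap dead (moves under 2 mm). The loose one slides down at about 3 N until it stops at 8 mm, and stays down, its head then visibly lower than the others.
- cap_a_tab (a point): Middle of the white grip fin on cover a: 12 mm thick (along the block's y), 34 mm long (along x), 36 mm high, standing on the blue cover; this point is 20 mm above the cover's top face and 16 mm below the fin's top, 100 mm above the bench when shut. Best pinched from above across its thickness; it turns with the cover, and can pivot between the fingers.
- cap_a_hinge (a point): Hinge line of this cover, parallel to the block's y, 63 mm above the bench at block x = +76 mm; the shut fin's point is 72 mm nearer the robot and 37 mm higher.
- cap_a (a joint): Opening angle of this blue cover (96 by 60 mm, 18 mm deep, about 0.2 kg), rad: 0 shut, grows as its robot-side edge swings up, stop at 1.3. It falls shut when let go.
- bolt_b_top (a point): Centre of the top of bolt b's head. The head is 24 mm across flats and stands 16 mm above the block, top 76 mm above the bench; 26 mm of bare block separate its rim from the cover behind it.
- bolt_b (a joint): How far this bolt has sunk, m; 0 at the start, positive down. A tight bolt stops a tap dead (moves under 2 mm). The loose one slides down at about 3 N until it stops at 8 mm, and stays down, its head then visibly lower than the others.
- cap_b_tab (a point): Middle of the white grip fin on cover b: 12 mm thick (along the block's y), 34 mm long (along x), 36 mm high, standing on the blue cover; this point is 20 mm above the cover's top face and 16 mm below the fin's top, 100 mm above the bench when shut. Best pinched from above across its thickness; it turns with the cover, and can pivot between the fingers.
- cap_b_hinge (a point): Hinge line of this cover, parallel to the block's y, 63 mm above the bench at block x = +76 mm; the shut fin's point is 72 mm nearer the robot and 37 mm higher.
- cap_b (a joint): Opening angle of this blue cover (96 by 60 mm, 18 mm deep, about 0.2 kg), rad: 0 shut, grows as its robot-side edge swings up, stop at 1.3. It falls shut when let go.
- bolt_c_top (a point): Centre of the top of bolt c's head. The head is 24 mm across flats and stands 16 mm above the block, top 76 mm above the bench; 26 mm of bare block separate its rim from the cover behind it.
- bolt_c (a joint): How far this bolt has sunk, m; 0 at the start, positive down. A tight bolt stops a tap dead (moves under 2 mm). The loose one slides down at about 3 N until it stops at 8 mm, and stays down, its head then visibly lower than the others.
- cap_c_tab (a point): Middle of the white grip fin on cover c: 12 mm thick (along the block's y), 34 mm long (along x), 36 mm high, standing on the blue cover; this point is 20 mm above the cover's top face and 16 mm below the fin's top, 100 mm above the bench when shut. Best pinched from above across its thickness; it turns with the cover, and can pivot between the fingers.
- cap_c_hinge (a point): Hinge line of this cover, parallel to the block's y, 63 mm above the bench at block x = +76 mm; the shut fin's point is 72 mm nearer the robot and 37 mm higher.
- cap_c (a joint): Opening angle of this blue cover (96 by 60 mm, 18 mm deep, about 0.2 kg), rad: 0 shut, grows as its robot-side edge swings up, stop at 1.3. It falls shut when let go.
- vent_top (a point): Centre of the top of the yellow vent plunger, a mushroom head 38 mm in diameter, its top 75 mm above the bench, on a 70 mm square aluminium valve block 30 mm high that stands to the left or the right of the manifold; a small round read-out on a stand (100 mm high), not needed, stands fixed on the other side.
- vent (a joint): How far the vent plunger is pressed, m: 0 up, stop at 0.012. A spring pushes it back; 3 N starts it, 8 N reaches the stop.
- adapter: Loose brass adapter, upright cylinder 28 mm diameter, 35 mm high, origin under its centre. Leave it alone.
- collar: Loose steel collar, 40 mm outside diameter, 22 mm high, origin under its centre. Leave it alone.
- meter: Loose blue and white handheld meter lying flat, 60 by 150 by 28 mm plus a 40 mm probe, origin under its middle. Leave it alone.
- screwdriver: Loose green-handled screwdriver lying on the bench. Leave it alone.
- wrench: Loose steel wrench lying on the bench. Leave it alone.
- oil: Loose amber jar, 50 mm diameter, 100 mm high, origin under its centre. Leave it alone.
Mind the look-alikes: they are no part of the job. Leave any green, purple or turquoise look-alike of the part that bears vent_top alone.

How it is judged:
By the outcome, as a careful person would: the job done as asked, in the order asked, and still so for the second after the job is handed in, while the arm keeps its last pose, push and grip.
It also fails if it takes over 61 s, if anything falls off the work surface, if the arm or the gripper's body presses on something with over 40 N, if the wrist force passes 120 N, or if a joint passes its speed limit or range.

## Robot

A 6-joint arm with a two-finger parallel gripper is mounted at the origin on the work surface. World frame = base frame: x ahead of the robot, y to its left, z up, the work surface at z = 0. Lengths are in m, angles in rad, forces in N, time in s.
With the tool pointing down it reaches from about 0.325 to 0.85 m from the base axis. Payload 15.5 kg.
Tool frame: the origin (TCP) lies where the fingers leave the gripper's body, on its centre line; the fingertips stand 78 mm ahead of it and the grasp point (between the pads) lies 60 mm ahead of it; z points along the fingers, y is the direction in which the jaws open and shut (so a half turn about z gives the same grasp; the last joint's range is limited). The gripper opens to 91 mm and grips with 3 to 60 N. Pads are 32 mm wide; open, the fingers measure 118 mm over their backs; the gripper's body (76 mm by 178 mm) begins 60 mm behind the grasp point.
Start: joints at [-1.375, 0.494, 1.345, -0, 1.302, -0.096], TCP at [0.179, -0.599, 0.292] pointing down, gripper open.
Joint ranges: [-2.91, 2.91], [-0.82, 2.16], [0.22, 2.67], [-1.22, 4.37], [0.12, 2.79], [-3.08, 3.08]. Speed limits (rad/s): [1.89, 1.89, 2.57, 3.01, 3.01, 3.01].

## Interface

Orientations are given as a unit quaternion [w, x, y, z].
In Python, from cell import observe, viewer, ticket gives the robot as it stands.
- The arm moves only by the tool drive_tool, never from a script. Its argument "deltas" is a list of rows, each an object of numbers: "tx", "ty", "tz": the shift along the tool's x, y, z in mm; "yaw": the turn about the tool's z in degrees. In form: [{"tx": .., "ty": .., "tz": .., "yaw": ..}, ...]. A call has 1 to 12 rows; each row shifts and turns the commanded pose from where the row before left it, along the tool's axes as they then stand; what a row does not reach is not made up. A row lasts 1/10 s, in which the tool goes at most 50 mm and 8.59 degrees, less where a joint would pass 70% of its speed; a pose out of reach is approached as far as the arm can. A call is refused whole if a number of a shift passes 50 or a number of a turn 8.59, either way. A call with a gripper value outside its range is refused whole. "claw" is the opening, from 0 (shut) to 1 (fully open), set as the call begins (left out, the last holds). The fingers move at their own pace and stop on an object; the grip force is fixed at half the most. Time passes only in rows, so rows that do not move let the fingers close. It gives the time, the measured TCP pose, the force and the opening at its end, in the units of the state.
- observe(): the state, without advancing time (a new reading comes with each control period).
- viewer.camera(name): name is "side" or "top" or "wrist"; returns (picture, depth): 400x640x3 uint8, red, green, blue; 400x640 float32, m along the optical axis (not along the pixel's ray), 0 where there is no reading.
- viewer.calibration(name): a dict with "camera_matrix" (3x3 intrinsics, pixels), "k1" (the pictures are not rectified: a ray, as slopes to the right and down, at radius r is drawn at 1 + k1 r^2 times it, then the intrinsics apply), "R" (3x3) and "t" (3): a world point X has camera coordinates R X + t; the wrist camera has in their place "mount" (4x4, takes a point from camera to tool coordinates, whose origin is the TCP and whose axes are the flange's). Camera axes: x right, y down, z forward; pixel columns grow to the right and rows downward; lengths in m; the calibration is good to about 2 mm. A picture is of the moment at which its call begins: read the wrist's pose just before it. calibration takes no time and is no camera call.
- ticket.sign_off(): hands the job in, once; it reports no verdict.
The state is a dict: "t": time; "joint_positions": joint angles; "qd": joint speeds; "effort": joint torques, N m; "position": TCP position; "orientation": TCP orientation; "force": force on the tool from outside, world axes, zero at the start; "ft_torque": the same for the moment, N m; "finger_gap": finger opening in m.
Only numpy, scipy, OpenCV 4.12 (cv2) and the standard library are available. Lean on these libraries where they do the work, as an engineer would, in place of code of your own. Each camera call takes 0.05 s, during which the arm holds its last target.

## Working session

There is one attempt and no reset: what is moved stays moved. The work goes in short steps, Python scripts to look and compute and a tool call to move; the robot and the scene stay as the last step left them, time stands still between calls to the robot, and variables do not carry over. Pictures are saved under pics/ and viewed, and the job is handed in when it is done.

Besides the shell and the picture viewer there is one more tool, called after "Emit:" as a command line: name --argument value ..., lists and objects as JSON in quotes. drive_tool: Moves the arm, as the interface text tells. Its arguments: {"type":"object","properties":{"deltas":{"type":"array","items":{"type":"object","properties":{"tx":{"type":"number"},"ty":{"type":"number"},"tz":{"type":"number"},"yaw":{"type":"number"}}}},"claw":{"type":"number"}},"required":["deltas"]}

```bash
ls; mkdir -p pics; cat > h.py <<'E'
import numpy as np, cv2
from cell import observe, viewer, ticket
E
python3 - <<'E'
from h import *
print(observe())
for n in("side","top","wrist"):
    p,d=viewer.camera(n); cv2.imwrite(f"pics/{n}0.png",p[:,:,::-1]); np.save(f"pics/{n}0.npy",d)
    print(n,viewer.calibration(n))
E
```

```text
pics
{'t': 0.0, 'joint_positions': array([-1.37548884e+00,  4.94152016e-01,  1.34610735e+00,  1.74386520e-05,
        1.30248560e+00, -9.55005402e-02]), 'qd': array([-0.00042549, -0.00010976,  0.00014278,  0.00017678,  0.00073629,
       -0.00056091]), 'effort': array([-1.85760480e-03, -8.78828788e+01, -3.81856978e+01,  7.06982659e-02,
        5.32849773e-02, -7.06033802e-05]), 'position': array([ 0.17915838, -0.59848872,  0.29166564]), 'orientation': array([-5.75857859e-04,  9.89447620e-01,  1.44889875e-01, -2.03446919e-05]), 'force': array([-1.0208026 ,  0.61947688, -0.16583643]), 'ft_torque': array([0.02411809, 0.01064806, 0.01574759]), 'finger_gap': 0.09111673475287722}
side {'camera_matrix': array([[380.62039468,   0.        , 315.4351215 ],
       [  0.        , 380.62039468, 200.43346879],
       [  0.        ,   0.        ,   1.        ]]), 'k1': -0.007024321166454007, 'R': array([[ 0.98197589, -0.18894184, -0.00493183],
       [-0.1026501 , -0.51122408, -0.85329531],
       [ 0.15870191,  0.83842168, -0.52140463]]), 't': array([-0.52900637,  0.13202424,  0.96913383])}
top {'
[... 260 characters left out ...]
-0.97503824, -0.02887641, -0.22015128],
       [ 0.2202066 ,  0.00128963, -0.9754524 ]]), 't': array([-0.002676  ,  0.54677964,  1.62782577])}
wrist {'camera_matrix': array([[289.85878037,   0.        , 318.89766263],
       [  0.        , 289.85878037, 202.58299472],
       [  0.        ,   0.        ,   1.        ]]), 'k1': -0.03774986197309515, 'mount': array([[-5.45977453e-04, -9.67119690e-01, -2.54321071e-01,
         7.25408651e-02],
       [ 9.99999734e-01, -6.50894620e-04,  3.28386850e-04,
         2.13600976e-04],
       [-4.83125605e-04, -2.54320824e-01,  9.67119788e-01,
        -9.08255758e-02],
       [ 0.00000000e+00,  0.00000000e+00,  0.00000000e+00,
         1.00000000e+00]])}
```

View pics/side0.png

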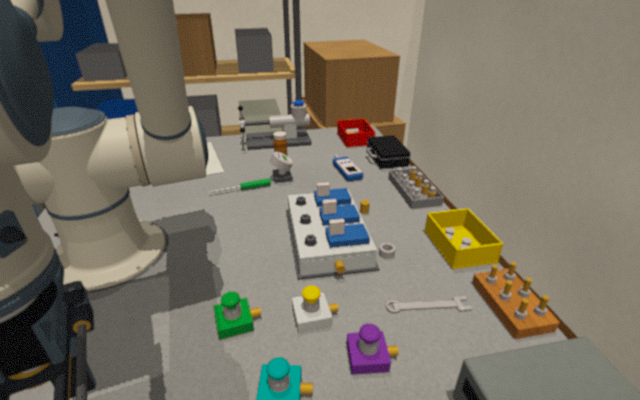

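View pics/top0.png

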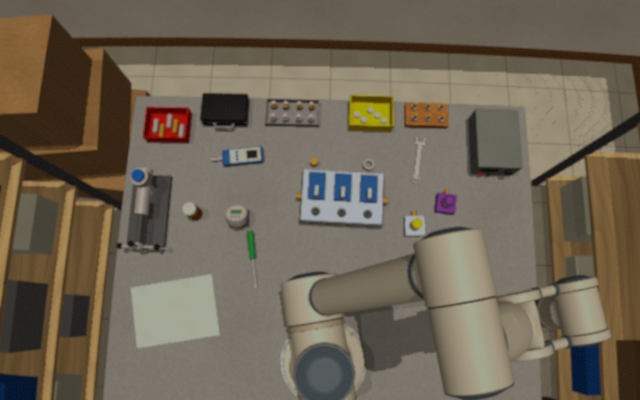

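The yellow plunger on the aluminium block is at side (312,294) and top (416,225). The look-alikes are green at side (231,298), purple at side (370,333) / top (446,203), and turquoise at side (279,368); all three have coloured blocks. I choose the yellow one. The manifold is at top (342,198). From left to right in that view its bolts are at (315,211), (342,212) and (368,212).

```bash
cat >> h.py <<'E'
from scipy.spatial.transform import Rotation as Ro
def ray(n,uv,tcp=None):
    c=viewer.calibration(n);K=c["camera_matrix"];D=np.array([c["k1"],0,0,0,0.])
    p=cv2.undistortPoints(np.array([[uv]],float),K,D)[0,0]; d=np.array([p[0],p[1],1])
    if n=="wrist":
        P,q=tcp; R=Ro.from_quat([q[1],q[2],q[3],q[0]]).as_matrix(); M=c["mount"]
        return R@M[:3,3]+P, R@M[:3,:3]@d
    return -c["R"].T@c["t"], c["R"].T@d
def onz(n,uv,z,tcp=None):
    o,d=ray(n,uv,tcp); return o+d*(z-o[2])/d[2]
def ondepth(n,uv,dep,tcp=None):
    o,d=ray(n,uv,tcp); return o+d*dep
def tri(r1,r2):
    (o1,d1),(o2,d2)=r1,r2
    A=np.stack([d1,-d2],1); s=np.linalg.lstsq(A,o2-o1,rcond=None)[0]
    a=o1+s[0]*d1;b=o2+s[1]*d2; return (a+b)/2,np.linalg.norm(a-b)
def proj(n,X):
    c=viewer.calibration(n); x=c["R"]@X+c["t"]; s=x[:2]/x[2]; s=s*(1+c["k1"]*(s@s)); K=c["camera_matrix"]; return K[:2,:2]@s+K[:2,2]
def blobs(img,lo,hi,box,amin=15):
    h=cv2.cvtColor(img,cv2.COLOR_RGB2HSV);m=cv2.inRange(h,np.array(lo),np.array(hi))
    z=np.zeros_like(m);x0,y0,x1,y1=box;z[y0:y1,x0:x1]=m[y0:y1,x0:x1]
    n,l,s,c=cv2.connectedComponentsWithStats(z)
    return [(s[i].tolist(),c[i].round(1).tolist()) for i in range(1,n) if s[i][4]>=amin],l
E
python3 - <<'E'
from h import *
S=cv2.imread("pics/side0.png")[:,:,::-1];T=cv2.imread("pics/top0.png")[:,:,::-1]
cv2.imwrite("pics/topc.png",cv2.resize(T[150:250,285:475,::-1],None,fx=4,fy=4,interpolation=cv2.INTER_CUBIC))
cv2.imwrite("pics/sidec.png",cv2.resize(S[170:340,200:400,::-1],None,fx=3.5,fy=3.5,interpolation=cv2.INTER_CUBIC))
for n,I,b in(("side",S,(270,170,400,340)),("top",T,(285,150,475,250))):
    d=np.load(f"pics/{n}0.npy")
    for nm,lo,hi in(("yel",(22,120,100),(34,255,255)),("blue",(100,120,50),(125,255,255)),("dark",(0,0,0),(179,120,75))):
        B,l=blobs(I,lo,hi,b)
        for s,c in B:
            u,v=int(round(c[0])),int(round(c[1])); print(n,nm,s,c,ondepth(n,c,d[v,u]).round(3))
E
```

```text
side yel [302, 285, 19, 19, 264] [310.7, 293.5] [ 0.469 -0.316  0.076]
side blue [339, 170, 23, 11, 108] [351.2, 175.9] [0.706 0.237 0.024]
side blue [315, 189, 44, 36, 722] [338.9, 206.3] [ 0.597 -0.025  0.08 ]
side blue [326, 225, 43, 22, 608] [348.9, 236.0] [ 0.589 -0.157  0.08 ]
side dark [273, 170, 19, 12, 165] [281.2, 176.2] [0.477 0.288 0.02 ]
side dark [389, 174, 11, 18, 62] [394.4, 182.3] [0.838 0.183 0.014]
side dark [297, 200, 8, 5, 32] [300.5, 202.1] [0.504 0.031 0.07 ]
side dark [301, 218, 9, 5, 38] [304.8, 220.3] [ 0.5   -0.058  0.071]
side dark [305, 239, 11, 6, 42] [310.0, 242.0] [ 0.497 -0.15   0.072]
side dark [344, 269, 33, 5, 43] [359.9, 270.9] [ 0.607 -0.199  0.007]
side dark [301, 272, 42, 7, 82] [324.8, 275.2] [ 0.523 -0.196  0.005]
top yel [412, 219, 10, 10, 78] [416.4, 223.5] [ 0.468 -0.31   0.068]
top blue [309, 173, 16, 26, 306] [316.6, 184.4] [0.595 0.036 0.074]
top blue [335, 174, 16, 27, 309] [342.4, 185.7] [ 0.582 -0.051  0.115]
top blue [361, 176, 16, 26, 321] [368.3, 187.2] [ 0.588 -0.142  0.08 ]
top dark [468, 150, 7, 25, 150] [471.5, 161.5] [ 0.71  -0.524  0.026]
top dark [442, 200, 7, 7, 24] [444.1, 203.9] [ 0.545 -0.413  0.047]
top dark [313, 209, 5, 6, 22] [315.2, 211.4] [0.498 0.038 0.081]
top dark [339, 210, 5, 6, 25] [341.1, 212.6] [ 0.496 -0.05   0.083]
top dark [365, 212, 5, 5, 22] [367.1, 214.1] [ 0.495 -0.139  0.074]
top dark [300, 221, 80, 7, 216] [339.1, 224.3] [ 0.47  -0.047 -0.003]
top dark [424, 227, 43, 11, 136] [444.7, 231.0] [ 0.32  -0.214  0.826]
```

```bash
sleep 0.1; ls pics
```

```text
side0.npy
side0.png
sidec.png
top0.npy
top0.png
topc.png
wrist0.npy
wrist0.png
```

View pics/sidec.png

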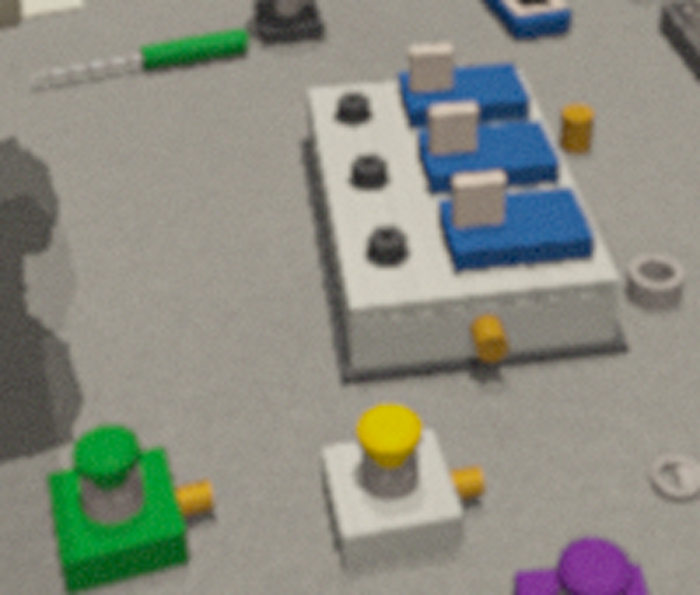

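```bash
python3 - <<'E'
from h import *
for nm,s,t,z in(("vent",(310.7,292),(416.4,223.5),.075),("a",(300.5,202),(315.2,211.4),.07),("b",(304.8,220.3),(341.1,212.6),.07),("c",(310,242),(367.1,214.1),.07)):
    print(nm,tri(ray("side",s),ray("top",t)),onz("side",s,z).round(4),onz("top",t,z).round(4))
E
```

```text
vent (array([ 0.46896457, -0.30883828,  0.07226626]), np.float64(0.002491383943047562)) [ 0.4698 -0.3113  0.075 ] [ 0.4672 -0.3083  0.075 ]
a (array([0.50287252, 0.03822855, 0.06575383]), np.float64(0.003459660197152522)) [0.5037 0.0319 0.07  ] [0.5003 0.0382 0.07  ]
b (array([ 0.50064536, -0.05078443,  0.06516214]), np.float64(0.0019661750117092153)) [ 0.5006 -0.0575  0.07  ] [ 0.4987 -0.0506  0.07  ]
c (array([ 0.49813795, -0.14035835,  0.06378138]), np.float64(0.0017154751632334586)) [ 0.4977 -0.1481  0.07  ] [ 0.496  -0.1398  0.07  ]
```

Emit:
drive_tool --claw 0 --deltas '[{"yaw": 6},{"yaw": 6},{"yaw": 6},{"tx": 32,"ty": -33,"tz": 5},{"tx": 32,"ty": -33,"tz": 5},{"tx": 32,"ty": -33,"tz": 5},{"tx": 32,"ty": -33,"tz": 5},{"tx": 31,"ty": -33,"tz": 5},{"tx": 31,"ty": -33,"tz": 5},{"tx": 31,"ty": -33,"tz": 5},{"tx": 31,"ty": -33,"tz": 5}]'

```text
$.deltas[0]: bad value
```

Emit:
drive_tool --deltas '[{"tx": 31,"ty": -33},{"tx": 0},{"tx": 0}]'

```text
$.deltas[0]: bad value
```

```bash
python3 - <<'E'
from h import *
o=observe();print(o["t"],o["position"],o["orientation"],o["force"],o["finger_gap"])
p,d=viewer.camera("wrist");cv2.imwrite("pics/w1.png",p[:,:,::-1]);np.savez("pics/w1.npz",d=d,P=o["position"],q=o["orientation"])
E
```

```text
0.15 [ 0.17917678 -0.59855129  0.29176783] [-4.70624445e-04  9.89447007e-01  1.44894439e-01 -1.34073557e-05] [-0.03568141 -0.83837975 -0.50778928] 0.09124723430625933
```

View pics/w1.png

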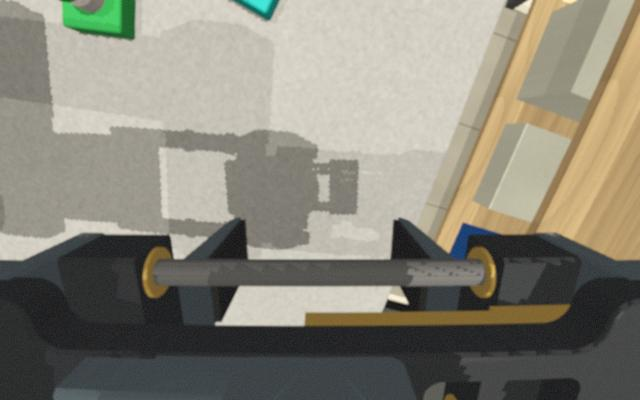

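Every row needs all four fields, so nothing moved. The wrist picture shows the fingers at the bottom and the view ahead in +x at the top, so objects are best viewed with the TCP short of them.

Emit:
drive_tool --claw 0 --deltas '[{"tx": 0,"ty": 0,"tz": 0,"yaw": 6},{"tx": 0,"ty": 0,"tz": 0,"yaw": 6},{"tx": 0,"ty": 0,"tz": 0,"yaw": 6},{"tx": 26,"ty": -33,"tz": 0,"yaw": 0},{"tx": 26,"ty": -33,"tz": 0,"yaw": 0},{"tx": 26,"ty": -33,"tz": 0,"yaw": 0},{"tx": 26,"ty": -33,"tz": 0,"yaw": 0},{"tx": 26,"ty": -33,"tz": 0,"yaw": 0},{"tx": 26,"ty": -33,"tz": 0,"yaw": 0},{"tx": 26,"ty": -33,"tz": 0,"yaw": 0},{"tx": 26,"ty": -33,"tz": 0,"yaw": 0},{"tx": 0,"ty": 0,"tz": 0,"yaw": 0}]'

```text
t: 1.4
position: [0.3955, -0.3362, 0.2922]
orientation: [-0.001, 1.0, -0.01, 0.0]
force: [0.1, -0.4, -0.6]
finger_gap: 0.0006
```

```bash
python3 - <<'E'
from h import *
o=observe();print(o["t"],o["position"],o["orientation"],o["force"],o["finger_gap"])
p,d=viewer.camera("wrist");cv2.imwrite("pics/w1.png",p[:,:,::-1]);np.savez("pics/w1.npz",d=d,P=o["position"],q=o["orientation"])
E
```

```text
1.4 [ 0.39551353 -0.33620375  0.29223817] [-5.37970274e-04  9.99951860e-01 -9.79523274e-03  2.04615403e-04] [ 0.12116902 -0.36229389 -0.59580476] 0.0006358800159920918
```

View pics/w1.png

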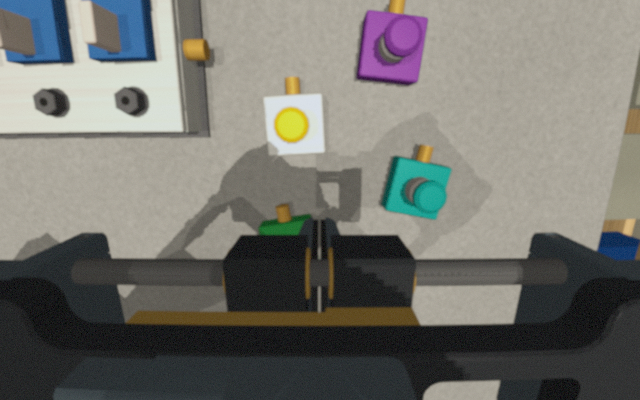

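The wrist picture shows the yellow mushroom head at (292,124) on a grey-white block. Purple is at (402,37), turquoise at (428,195) and green at (283,225). Two of the bolts are at (48,101) and (128,99). The yellow choice is confirmed.

```bash
python3 - <<'E'
from h import *
I=cv2.imread("pics/w1.png")[:,:,::-1];f=np.load("pics/w1.npz");tcp=(f["P"],f["q"]);d=f["d"]
for nm,lo,hi in(("yel",(22,120,100),(34,255,255)),("dark",(0,0,0),(179,120,85)),("blue",(100,120,50),(125,255,255))):
    B,l=blobs(I,lo,hi,(0,0,340,160))
    for s,c in B:
        u,v=int(round(c[0])),int(round(c[1])); print(nm,s,c,ondepth("wrist",c,d[v,u],tcp).round(4),onz("wrist",c,.075,tcp).round(4))
B,l=blobs(I,(22,120,100),(34,255,255),(0,0,340,160));c=B[0][1]
print(tri(ray("wrist",c,tcp),ray("top",(416.4,223.5))),tri(ray("wrist",c,tcp),ray("side",(310.7,292))))
E
```

```text
yel [290, 77, 5, 17, 52] [292.1, 85.4] [ 0.5158 -0.307   0.0225] [ 0.5088 -0.3114  0.075 ]
yel [275, 108, 33, 34, 909] [291.0, 124.5] [ 0.4709 -0.3086  0.0737] [ 0.4709 -0.3087  0.075 ]
dark [198, 0, 4, 38, 56] [199.9, 19.1] [ 0.5962 -0.1986  0.0024] [ 0.5718 -0.2251  0.075 ]
dark [119, 60, 24, 2, 25] [130.0, 60.1] [ 0.5399 -0.1449  0.066 ] [ 0.5378 -0.1504  0.075 ]
dark [196, 61, 13, 70, 137] [203.5, 82.9] [ 0.524  -0.1962  0.0046] [ 0.5136 -0.2225  0.075 ]
dark [45, 62, 22, 1, 22] [55.5, 62.0] [ 0.5419 -0.0646  0.0671] [ 0.54   -0.0714  0.075 ]
dark [128, 88, 19, 27, 239] [138.7, 101.9] [ 0.4983 -0.1492  0.0687] [ 0.4977 -0.153   0.075 ]
dark [46, 90, 22, 26, 317] [58.2, 102.7] [ 0.5012 -0.0596  0.0682] [ 0.5005 -0.0656  0.075 ]
dark [121, 96, 9, 9, 63] [124.9, 100.1] [ 0.5001 -0.1384  0.0746] [ 0.5    -0.1387  0.075 ]
dark [39, 98, 9, 8, 52] [42.9, 101.5] [ 0.5026 -0.0479  0.0741] [ 0.5025 -0.0487  0.075 ]
dark [188, 132, 9, 2, 17] [192.2, 132.5] [ 0.4648 -0.1751  0.0051] [ 0.4654 -0.2052  0.075 ]
blue [0, 0, 72, 63, 2806] [42.8, 29.6] [ 0.5704 -0.0655  0.0764] [ 0.5709 -0.0642  0.075 ]
blue [89, 0, 66, 61, 2436] [128.8, 30.7] [ 0.5638 -0.1551  0.0778] [ 0.5647 -0.1534  0.075 ]
(array([ 0.49327117, -0.31210291,  0.04161019]), np.float64(0.0400893942876386)) (array([ 0.48911468, -0.31103001,  0.07642947]), np.float64(0.03868749902630125))
```

Emit:
drive_tool --deltas '[{"tx": 25,"ty": -10,"tz": 10,"yaw": 0},{"tx": 25,"ty": -10,"tz": 25,"yaw": 0},{"tx": 24,"ty": -9,"tz": 30,"yaw": 0},{"tx": 0,"ty": 0,"tz": 30,"yaw": 0},{"tx": 0,"ty": 0,"tz": 30,"yaw": 0},{"tx": 0,"ty": 0,"tz": 5,"yaw": 0},{"tx": 0,"ty": 0,"tz": 3,"yaw": 0},{"tx": 0,"ty": 0,"tz": 3,"yaw": 0},{"tx": 0,"ty": 0,"tz": 3,"yaw": 0}]'

```text
t: 2.35
position: [0.4683, -0.3131, 0.1544]
orientation: [0.001, 1.0, -0.012, 0.001]
force: [0.4, 0.1, 0.2]
finger_gap: 0.0003
```

Emit:
drive_tool --deltas '[{"tx": 2,"ty": -3,"tz": 2,"yaw": 0},{"tx": 0,"ty": 0,"tz": 2,"yaw": 0},{"tx": 0,"ty": 0,"tz": 2,"yaw": 0},{"tx": 0,"ty": 0,"tz": 2,"yaw": 0},{"tx": 0,"ty": 0,"tz": 1,"yaw": 0}]'

```text
t: 2.85
position: [0.4705, -0.3097, 0.1444]
orientation: [0.0, 1.0, -0.012, 0.001]
force: [2.1, 0.1, 6.6]
finger_gap: 0.0009
```

Emit:
drive_tool --deltas '[{"tx": 0,"ty": 0,"tz": 2,"yaw": 0},{"tx": 0,"ty": 0,"tz": 1,"yaw": 0},{"tx": 0,"ty": 0,"tz": 0,"yaw": 0}]'

```text
t: 3.15
position: [0.4705, -0.3097, 0.1416]
orientation: [0.0, 1.0, -0.012, 0.001]
force: [1.7, -0.1, 7.6]
finger_gap: 0.0004
```

Emit:
drive_tool --deltas '[{"tx": 0,"ty": 0,"tz": 1,"yaw": 0},{"tx": 0,"ty": 0,"tz": 1,"yaw": 0},{"tx": 0,"ty": 0,"tz": 0,"yaw": 0}]'

```text
t: 3.45
position: [0.4706, -0.3097, 0.1412]
orientation: [0.001, 1.0, -0.012, 0.001]
force: [-5.3, 4.8, 38.8]
finger_gap: 0.0005
```

The plunger is at its stop: 38.8 N with no further travel, and the tip is 12 mm down. I'll back off and view the manifold from the wrist.

Emit:
drive_tool --deltas '[{"tx": 0,"ty": 0,"tz": -15,"yaw": 0},{"tx": 0,"ty": 0,"tz": -40,"yaw": 0},{"tx": -5,"ty": -20,"tz": -40,"yaw": 0},{"tx": -15,"ty": -45,"tz": -30,"yaw": 0},{"tx": -15,"ty": -45,"tz": -15,"yaw": 0},{"tx": -15,"ty": -45,"tz": 0,"yaw": 0},{"tx": -15,"ty": -45,"tz": 0,"yaw": 0},{"tx": -5,"ty": -40,"tz": 0,"yaw": 0},{"tx": 0,"ty": -20,"tz": 0,"yaw": 0},{"tx": 0,"ty": 0,"tz": 0,"yaw": 0},{"tx": 0,"ty": 0,"tz": 0,"yaw": 0}]'

```text
t: 4.55
position: [0.4077, -0.0527, 0.2759]
orientation: [0.0, 1.0, -0.011, -0.0]
force: [1.4, -0.2, 0.6]
finger_gap: 0.0005
```

```bash
python3 - <<'E'
from h import *
o=observe();print(o["t"],o["position"],o["orientation"],o["force"],o["finger_gap"])
p,d=viewer.camera("wrist");cv2.imwrite("pics/w2.png",p[:,:,::-1]);np.savez("pics/w2.npz",d=d,P=o["position"],q=o["orientation"])
E
```

```text
4.55 [ 0.40765421 -0.05267985  0.27594796] [ 5.63405661e-05  9.99939603e-01 -1.09902723e-02 -2.17858959e-05] [ 1.35549691 -0.16565825  0.56241376] 0.0004653101357347134
```

View pics/w2.png

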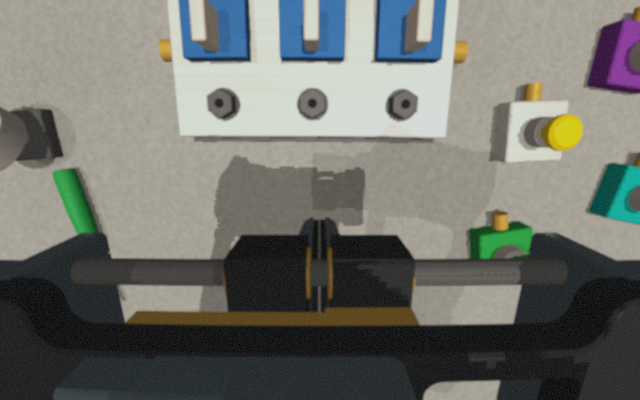

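The wrist picture shows the bolts at (221,103), (312,102) and (404,103), with the fin tops near (197,20), (312,20) and (424,20). The plunger has sprung back up at (564,132).

```bash
python3 - <<'E'
from h import *
I=cv2.imread("pics/w2.png")[:,:,::-1];f=np.load("pics/w2.npz");tcp=(f["P"],f["q"]);d=f["d"]
v,u=np.mgrid[0:140:1,160:470:1]
c=viewer.calibration("wrist");pts=np.stack([u.ravel(),v.ravel()],1).astype(float)
un=cv2.undistortPoints(pts[:,None],c["camera_matrix"],np.array([c["k1"],0,0,0,0.]))[:,0]
P,q=tcp;R=Ro.from_quat([q[1],q[2],q[3],q[0]]).as_matrix();M=c["mount"]
X=(np.c_[un,np.ones(len(un))]*d[v,u].ravel()[:,None])@(R@M[:3,:3]).T+R@M[:3,3]+P
z=X[:,2].reshape(v.shape);X=X.reshape(v.shape+(3,))
print("block z",np.median(z[115:125,40:260]))
for nm,m in(("bolt",(z>.0715)&(z<.08)&(v>88)),("fin",(z>.110)&(z<.122))):
    n,l,s,cc=cv2.connectedComponentsWithStats(m.astype(np.uint8))
    for i in range(1,n):
        if s[i][4]>30:
            Q=X[l==i];print(nm,s[i],cc[i]+[160,0],np.median(Q,0).round(4),((Q.min(0)+Q.max(0))/2).round(4),(Q.max(0)-Q.min(0)).round(3))
for c in ((221,103),(312,102),(404,103)): print(onz("wrist",c,.076,tcp).round(4))
E
```

```text
block z 0.058446169520168095
bolt [ 47  89  26  29 572] [219.11713287 102.82517483] [0.505  0.0413 0.0743] [0.5048 0.0418 0.0741] [0.026 0.024 0.005]
bolt [139  89  25  29 546] [311.20879121 102.78205128] [ 0.5025 -0.0474  0.0744] [ 0.5024 -0.0472  0.0744] [0.026 0.023 0.005]
bolt [232  89  26  31 591] [404.63959391 103.91539763] [ 0.4998 -0.1375  0.0744] [ 0.4997 -0.1379  0.074 ] [0.028 0.025 0.005]
fin [ 29   0  19  42 665] [197.88571429  20.37894737] [0.5643 0.0392 0.1142] [0.5649 0.0401 0.1137] [0.03  0.013 0.007]
fin [144   0  14  42 578] [310.52595156  20.18685121] [ 0.5618 -0.0496  0.1142] [ 0.5619 -0.0495  0.1132] [0.029 0.011 0.006]
fin [255   0  19  44 676] [423.62278107  20.60650888] [ 0.5604 -0.1385  0.1141] [ 0.5603 -0.1394  0.1133] [0.031 0.013 0.007]
[0.5046 0.039  0.076 ]
[ 0.5032 -0.0482  0.076 ]
[ 0.5006 -0.1363  0.076 ]
```

Emit:
drive_tool --deltas '[{"tx": 32,"ty": -3,"tz": 10,"yaw": 0},{"tx": 32,"ty": -2,"tz": 30,"yaw": 0},{"tx": 31,"ty": -2,"tz": 35,"yaw": 0},{"tx": 0,"ty": 0,"tz": 32,"yaw": 0},{"tx": 0,"ty": 0,"tz": 6,"yaw": 0},{"tx": 0,"ty": 0,"tz": 3,"yaw": 0},{"tx": 0,"ty": 0,"tz": 2,"yaw": 0},{"tx": 0,"ty": 0,"tz": 1,"yaw": 0}]'

```text
t: 5.4
position: [0.5031, -0.0485, 0.1582]
orientation: [0.0, 1.0, -0.012, 0.001]
force: [0.2, 0.3, 0.4]
finger_gap: 0.0002
```

Emit:
drive_tool --deltas '[{"tx": 0,"ty": 0,"tz": 1,"yaw": 0},{"tx": 0,"ty": 0,"tz": 1,"yaw": 0},{"tx": 0,"ty": 0,"tz": 1,"yaw": 0},{"tx": 0,"ty": 0,"tz": 1,"yaw": 0}]'

```text
t: 5.8
position: [0.503, -0.0481, 0.154]
orientation: [0.0, 1.0, -0.012, 0.001]
force: [-8.9, 0.4, 42.8]
finger_gap: 0.0004
```

Bolt b is tight: 43 N, and the tip stopped at z = 0.076. Next is bolt a.

Emit:
drive_tool --deltas '[{"tx": 0,"ty": 0,"tz": -10,"yaw": 0},{"tx": 0,"ty": 0,"tz": -15,"yaw": 0},{"tx": 0,"ty": -30,"tz": 0,"yaw": 0},{"tx": 0,"ty": -30,"tz": 0,"yaw": 0},{"tx": 0,"ty": -29,"tz": 0,"yaw": 0},{"tx": 0,"ty": 0,"tz": 12,"yaw": 0},{"tx": 0,"ty": 0,"tz": 7,"yaw": 0},{"tx": 0,"ty": 0,"tz": 2,"yaw": 0},{"tx": 0,"ty": 0,"tz": 1,"yaw": 0},{"tx": 0,"ty": 0,"tz": 1,"yaw": 0}]'

```text
t: 6.8
position: [0.505, 0.0403, 0.155]
orientation: [0.0, 1.0, -0.012, 0.0]
force: [-0.2, 0.1, 0.6]
finger_gap: 0.0004
```

Emit:
drive_tool --deltas '[{"tx": 0,"ty": 0,"tz": 1,"yaw": 0},{"tx": 0,"ty": 0,"tz": 1,"yaw": 0}]'

```text
t: 7.0
position: [0.505, 0.0406, 0.1531]
orientation: [0.0, 1.0, -0.012, 0.0]
force: [-0.0, -1.5, 2.0]
finger_gap: 0.0005
```

Emit:
drive_tool --deltas '[{"tx": 0,"ty": 0,"tz": 1,"yaw": 0},{"tx": 0,"ty": 0,"tz": 1,"yaw": 0}]'

```text
t: 7.2
position: [0.505, 0.0408, 0.151]
orientation: [0.0, 1.0, -0.012, 0.0]
force: [0.4, -2.0, 2.4]
finger_gap: 0.0001
```

Emit:
drive_tool --deltas '[{"tx": 0,"ty": 0,"tz": 1,"yaw": 0},{"tx": 0,"ty": 0,"tz": 1,"yaw": 0},{"tx": 0,"ty": 0,"tz": 1,"yaw": 0},{"tx": 0,"ty": 0,"tz": 1,"yaw": 0},{"tx": 0,"ty": 0,"tz": 1,"yaw": 0},{"tx": 0,"ty": 0,"tz": 0,"yaw": 0}]'

```text
t: 7.8
position: [0.505, 0.0409, 0.1464]
orientation: [0.0, 1.0, -0.012, 0.0]
force: [-1.4, -2.2, 15.0]
finger_gap: 0.0003
```

Emit:
drive_tool --deltas '[{"tx": 0,"ty": 0,"tz": 1,"yaw": 0},{"tx": 0,"ty": 0,"tz": 0,"yaw": 0}]'

```text
t: 8.0
position: [0.5051, 0.0409, 0.1463]
orientation: [0.0, 1.0, -0.012, 0.001]
force: [-7.1, -1.8, 34.6]
finger_gap: 0.0006
```

Bolt a gave way at about 2–3 N and hit its stop 8 mm down, with force rising to 35 N, so it is the loose one. I'll retreat and look at cover a.

Emit:
drive_tool --deltas '[{"tx": 0,"ty": 0,"tz": -15,"yaw": 0},{"tx": 0,"ty": 0,"tz": -35,"yaw": 0},{"tx": -15,"ty": 0,"tz": -40,"yaw": 0},{"tx": -20,"ty": 0,"tz": -40,"yaw": 0},{"tx": -15,"ty": 0,"tz": -10,"yaw": 0},{"tx": 0,"ty": 0,"tz": 0,"yaw": 0},{"tx": 0,"ty": 0,"tz": 0,"yaw": 0}]'

```text
t: 8.7
position: [0.455, 0.0421, 0.2846]
orientation: [-0.0, 1.0, -0.012, 0.0]
force: [1.2, -0.5, 0.6]
finger_gap: 0.0003
```

```bash
python3 - <<'E'
from h import *
o=observe();print(o["t"],o["position"],o["orientation"],o["force"],o["finger_gap"])
tcp=(o["position"],o["orientation"])
p,d=viewer.camera("wrist");cv2.imwrite("pics/w3.png",p[:,:,::-1])
v,u=np.mgrid[0:230:1,100:600:1]
c=viewer.calibration("wrist");pts=np.stack([u.ravel(),v.ravel()],1).astype(float)
un=cv2.undistortPoints(pts[:,None],c["camera_matrix"],np.array([c["k1"],0,0,0,0.]))[:,0]
P,q=tcp;R=Ro.from_quat([q[1],q[2],q[3],q[0]]).as_matrix();M=c["mount"]
X=(np.c_[un,np.ones(len(un))]*d[v,u].ravel()[:,None])@(R@M[:3,:3]).T+R@M[:3,3]+P
z=X[:,2].reshape(v.shape);X=X.reshape(v.shape+(3,))
for nm,m in(("bolt",(z>.0635)&(z<.077)&(X[...,0]<.522)&(X[...,0]>.48)&(X[...,1]>-.16)&(X[...,1]<.06)),("fin",(z>.110)&(z<.122)),("cover",(z>.074)&(z<.083)&(X[...,0]>.535))):
    n,l,s,cc=cv2.connectedComponentsWithStats(m.astype(np.uint8))
    for i in range(1,n):
        if s[i][4]>60:
            Q=X[l==i];print(nm,s[i],(cc[i]+[100,0]).round(),np.median(Q,0).round(4),((Q.min(0)+Q.max(0))/2).round(4),(Q.max(0)-Q.min(0)).round(3))
E
```

```text
8.7 [0.45496207 0.04212398 0.28460045] [-5.00572710e-05  9.99932153e-01 -1.16484720e-02  1.96457212e-05] [ 1.20008449 -0.48733374  0.62939991] 0.0002917649696158651
bolt [206 135  24  27 464] [317. 148.] [0.5057 0.0427 0.0663] [0.5055 0.0425 0.066 ] [0.027 0.024 0.004]
bolt [291 136  27  27 545] [404. 149.] [ 0.5033 -0.0466  0.0739] [ 0.5027 -0.0479  0.0703] [0.027 0.025 0.013]
bolt [374 137  29  28 595] [488. 150.] [ 0.5007 -0.1351  0.0742] [ 0.4999 -0.137   0.07  ] [0.028 0.025 0.013]
fin [211  58  14  43 595] [317.  79.] [0.5667 0.0407 0.1143] [0.5666 0.0408 0.1135] [0.034 0.012 0.006]
fin [314  59  19  42 622] [423.  79.] [ 0.565  -0.0486  0.1142] [ 0.5646 -0.0494  0.1135] [0.033 0.014 0.007]
fin [415  61  21  43 638] [525.  82.] [ 0.5621 -0.1378  0.1141] [ 0.5619 -0.1388  0.1131] [0.035 0.014 0.006]
cover [ 186    0   66  109 6184] [318.  50.] [0.5999 0.0386 0.0785] [0.5928 0.0393 0.0783] [0.096 0.062 0.009]
cover [ 279    0   70  110 5876] [411.  50.] [ 0.5995 -0.0455  0.0785] [ 0.5905 -0.0503  0.0785] [0.097 0.063 0.009]
cover [ 367    3   76  108 5318] [501.  50.] [ 0.5993 -0.1325  0.0785] [ 0.5885 -0.1398  0.0785] [0.097 0.064 0.009]
```

View pics/w3.png

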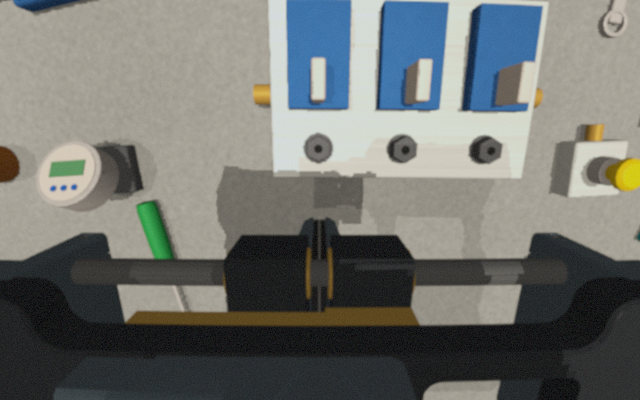

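The picture shows bolt a at (317,148) with its top at 66 mm, against 74 mm for the other two. All the covers are shut. Fin a is at (317,79), which is x = 0.567, y = 0.040.

Emit:
drive_tool --claw 0.5 --deltas '[{"tx": 28,"ty": 0,"tz": 0,"yaw": 0},{"tx": 28,"ty": 0,"tz": 0,"yaw": 0},{"tx": 28,"ty": -1,"tz": 0,"yaw": 0},{"tx": 28,"ty": 0,"tz": 10,"yaw": 0},{"tx": 0,"ty": 0,"tz": 35,"yaw": 0},{"tx": 0,"ty": 0,"tz": 15,"yaw": 0},{"tx": 0,"ty": 0,"tz": 0,"yaw": 0}]'

```text
t: 9.45
position: [0.566, 0.0404, 0.2213]
orientation: [-0.0, 1.0, -0.012, -0.003]
force: [-0.3, -0.5, 0.6]
finger_gap: 0.0457
```

Emit:
drive_tool --deltas '[{"tx": 1,"ty": 0,"tz": 25,"yaw": 0},{"tx": 0,"ty": 0,"tz": 20,"yaw": 0},{"tx": 0,"ty": 0,"tz": 7,"yaw": 0},{"tx": 0,"ty": 0,"tz": 3,"yaw": 0},{"tx": 0,"ty": 0,"tz": 0,"yaw": 0},{"tx": 0,"ty": 0,"tz": 0,"yaw": 0}]'

```text
t: 10.05
position: [0.5684, 0.0404, 0.1708]
orientation: [0.0, 1.0, -0.012, 0.001]
force: [0.0, 0.8, -0.4]
finger_gap: 0.0456
```

Emit:
drive_tool --claw 0 --deltas '[{"tx": 0,"ty": 0,"tz": 0,"yaw": 0},{"tx": 0,"ty": 0,"tz": 0,"yaw": 0},{"tx": 0,"ty": 0,"tz": 0,"yaw": 0},{"tx": 0,"ty": 0,"tz": 0,"yaw": 0},{"tx": 0,"ty": 0,"tz": 0,"yaw": 0},{"tx": 0,"ty": 0,"tz": 0,"yaw": 0}]'

```text
t: 10.65
position: [0.5679, 0.0403, 0.17]
orientation: [0.0, 1.0, -0.012, 0.0]
force: [-0.2, -1.0, 1.8]
finger_gap: 0.0121
```

```bash
python3 - <<'E'
from h import *
P=observe()["position"];print(P,observe()["force"],observe()["finger_gap"])
zg=P[2]-.060;xh=.5051+.134; r0=np.array([P[0]-xh,zg-.063]);prev=r0
print(r0,np.hypot(*r0))
for th in range(4,53,4):
    t=np.radians(th);x=r0[0]*np.cos(t)+r0[1]*np.sin(t);z=-r0[0]*np.sin(t)+r0[1]*np.cos(t)
    n=np.array([x,z]);print(th,((n-prev)*1000).round(1),((n-r0)*1000).round(1));prev=n
E
```

```text
[0.56788742 0.04032033 0.17001791] [-0.15337233 -1.01751365  1.7538468 ] 0.012059279251812301
[-0.07121258  0.04701791] 0.08533414236978164
4 [3.5 4.9] [3.5 4.9]
8 [3.8 4.6] [7.2 9.5]
12 [4.1 4.3] [11.3 13.8]
16 [4.4 4. ] [15.7 17.8]
20 [4.7 3.7] [20.4 21.5]
24 [4.9 3.4] [25.3 24.9]
28 [5.1 3. ] [30.4 27.9]
32 [5.3 2.7] [35.7 30.6]
36 [5.5 2.3] [41.2 32.9]
40 [5.6 1.9] [46.9 34.8]
44 [5.8 1.5] [52.6 36.3]
48 [5.9 1.1] [58.5 37.4]
52 [5.9 0.7] [64.4 38. ]
```

The fin is gripped with a 12.1 mm gap, which matches its 12 mm thickness. Now I lift along the hinge arc in stages.

Emit:
drive_tool --deltas '[{"tx": 3.5,"ty": 0,"tz": -5,"yaw": 0},{"tx": 4,"ty": 0,"tz": -4.5,"yaw": 0},{"tx": 4,"ty": 0,"tz": -4.5,"yaw": 0},{"tx": 0,"ty": 0,"tz": 0,"yaw": 0}]'

```text
t: 11.05
position: [0.5795, 0.04, 0.1845]
orientation: [0.0, 1.0, -0.012, -0.0]
force: [-5.9, -2.6, 3.1]
finger_gap: 0.0118
```

Emit:
drive_tool --deltas '[{"tx": 4.5,"ty": 0,"tz": -4,"yaw": 0},{"tx": 4.5,"ty": 0,"tz": -3.5,"yaw": 0},{"tx": 5,"ty": 0,"tz": -3.5,"yaw": 0},{"tx": 0,"ty": 0,"tz": 0,"yaw": 0}]'

```text
t: 11.45
position: [0.5935, 0.0397, 0.1955]
orientation: [0.0, 1.0, -0.012, -0.0]
force: [-4.8, -3.3, 4.4]
finger_gap: 0.0119
```

```bash
python3 - <<'E'
from h import *
print(observe()["position"],observe()["force"],observe()["ft_torque"])
p,d=viewer.camera("side");cv2.imwrite("pics/s4.png",cv2.resize(p[100:300,220:460,::-1],None,fx=3,fy=3,interpolation=cv2.INTER_CUBIC))
E
```

```text
[0.59350109 0.03966584 0.19550482] [-4.76369613 -3.32904773  4.42426866] [-0.57020703  0.99630879 -0.32456577]
```

View pics/s4.png

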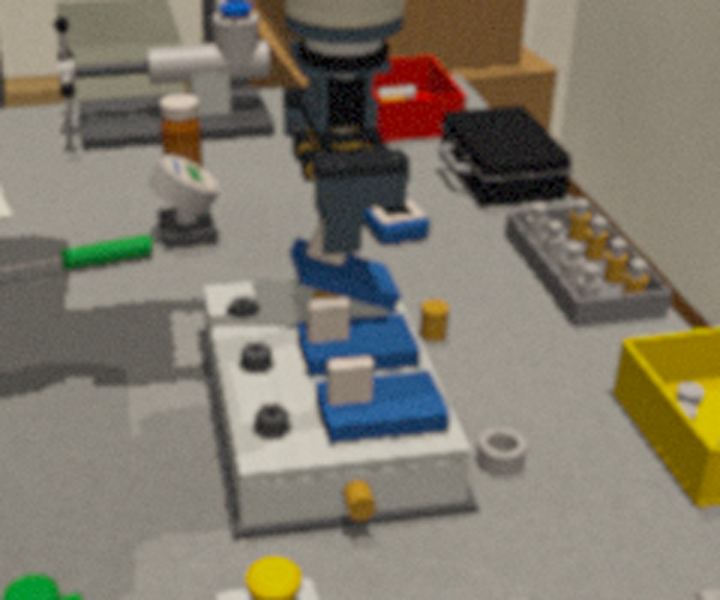

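The crop shows cover a open about 24°, pinched by the fingers at about (340,240). Covers b and c are shut and bolt a is lower. I'll carry on.

Emit:
drive_tool --deltas '[{"tx": 5,"ty": 0,"tz": -3,"yaw": 0},{"tx": 5.5,"ty": 0,"tz": -2.5,"yaw": 0},{"tx": 5.5,"ty": 0,"tz": -2.5,"yaw": 0},{"tx": 5.5,"ty": 0,"tz": -2,"yaw": 0},{"tx": 0,"ty": 0,"tz": 0,"yaw": 0}]'

```text
t: 12.0
position: [0.6152, 0.0391, 0.2055]
orientation: [0.0, 1.0, -0.012, -0.0]
force: [-4.2, -3.7, 1.9]
finger_gap: 0.0118
```

Emit:
drive_tool --deltas '[{"tx": 6,"ty": 0,"tz": -1.5,"yaw": 0},{"tx": 6,"ty": 0,"tz": -1,"yaw": 0},{"tx": 0,"ty": 0,"tz": 0,"yaw": 0},{"tx": 0,"ty": 0,"tz": 0,"yaw": 0}]'

```text
t: 12.4
position: [0.6273, 0.0388, 0.2082]
orientation: [0.0, 1.0, -0.012, 0.0]
force: [-2.9, -4.3, 3.7]
finger_gap: 0.0117
```

```bash
python3 - <<'E'
from h import *
o=observe();print(o["t"],o["position"],o["force"],o["ft_torque"],o["finger_gap"])
r0=np.arctan2(.04702,.07121);P=o["position"];x=.6391-P[0];z=P[2]-.06-.063
print(np.degrees(np.arctan2(z,x)-r0),np.hypot(x,z))
p,d=viewer.camera("side");cv2.imwrite("pics/s5.png",cv2.resize(p[100:300,220:460,::-1],None,fx=3,fy=3,interpolation=cv2.INTER_CUBIC))
# cover a blue-face plane from depth, left of/outside fingers
h=cv2.cvtColor(p,cv2.COLOR_RGB2HSV);m=cv2.inRange(h,np.array((100,120,40)),np.array((125,255,255)))
m[:170]=0;m[206:]=0;m[:,:312]=0;m[:,360:]=0
v,u=np.nonzero(m);X=np.array([ondepth("side",(a,b),d[b,a]) for a,b in zip(u,v)])
k=(X[:,1]>-.01)&(X[:,1]<.09)&(X[:,2]>.06);X=X[k]
print(len(X),X.min(0).round(3),X.max(0).round(3))
i=np.argmax(X[:,2]);print("highest",X[i].round(3))
E
```

```text
12.4 [0.62731979 0.03875478 0.208194  ] [-2.92526753 -4.27288186  3.67810339] [-0.68124133  0.71519529 -0.21567631] 0.011731923844765109
48.690540000051925 0.08600459382902843
269 [0.576 0.006 0.067] [0.645 0.061 0.144]
highest [0.585 0.044 0.144]
```

View pics/s5.png

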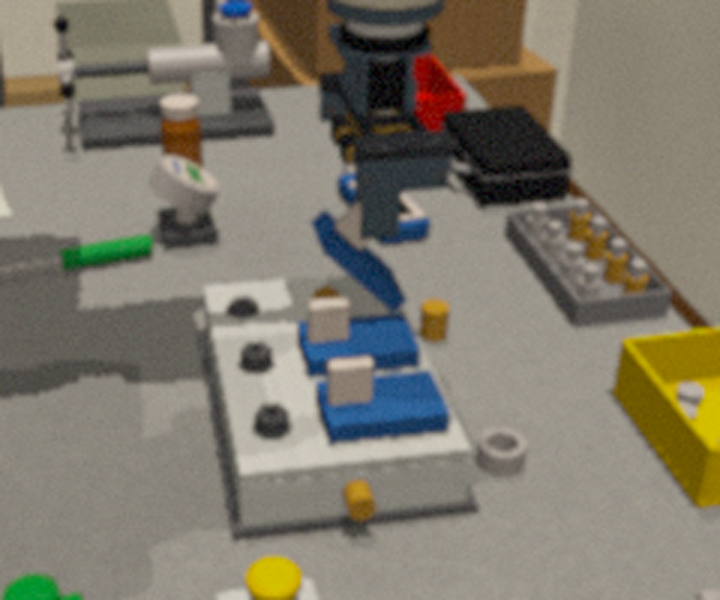

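The crop shows cover a open about 48° and still pinched; its front edge is 144 mm up, which fits that angle. Covers b and c are shut and the loose parts are in place. I'll hold for a moment to check that it stays.

Emit:
drive_tool --deltas '[{"tx": 0,"ty": 0,"tz": 0,"yaw": 0},{"tx": 0,"ty": 0,"tz": 0,"yaw": 0},{"tx": 0,"ty": 0,"tz": 0,"yaw": 0},{"tx": 0,"ty": 0,"tz": 0,"yaw": 0},{"tx": 0,"ty": 0,"tz": 0,"yaw": 0},{"tx": 0,"ty": 0,"tz": 0,"yaw": 0}]'

```text
t: 13.05
position: [0.6273, 0.0388, 0.2082]
orientation: [0.0, 1.0, -0.012, 0.001]
force: [-2.9, -3.9, 3.9]
finger_gap: 0.0118
```

```bash
python3 - <<'E'
from h import *
o=observe();print(o["t"],o["position"],o["force"],o["finger_gap"])
print(ticket.sign_off())
E
```

```text
13.05 [0.62726842 0.03879653 0.20819209] [-2.92804265 -3.91569981  3.91929304] 0.011755002916722077
the job is handed in; nothing more can be done
None
```

The job is done and handed in at 13 s, with cover a held open about 48° by its fin.

- **Vent:** I pressed the yellow plunger to its stop, 12 mm down. The force rose to 39 N with no further travel.
- **Bolts:** Bolt b was tight, stopping dead at 43 N. Bolt a gave way at 2–3 N and went down 8 mm to its stop; the wrist camera then measured its head 8 mm lower than the other two. I did not tap bolt c, since the loose one was already found.
- **Cover:** The 48° comes from the gripper's position on the hinge arc. The camera agreed, showing the cover's front edge 144 mm above the bench. The grip gap stayed at 11.8 mm and the pose did not change over a 0.6 s hold.
- **Other parts:** In the last picture, covers b and c were shut. The loose things I could see there had not moved. The wrench was outside that crop, and I did not check it again.

One check failed: a two-view measurement of the vent picked the wrong yellow blob, so I discarded it. I used the camera depth reading and the side/top triangulation instead, which agreed within about 2 mm. One early move call was refused because its rows lacked fields; nothing moved.

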